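# Dock the loaded die box past the one-way pawl

## Task

Two like wooden boxes stand in the two lanes of the dock; one holds the steel pellet die, the other is nearly empty. Raise the knob end of a box slightly to feel from its weight which one holds the die, set it down again, then push the box with the die along its lane past the orange sprung pawl until the pawl has snapped shut behind it. Leave the empty box flat in its lane in front of its own pawl, keep both boxes in their lanes, and do not disturb the bottle, beaker or black case.

Things in the scene. Friction and masses are not known exactly. Their poses are not given: they have to be found in the camera images.
- dock: fixed aluminium two-lane dock, 370 x 210 mm. Origin on the bench midway between the lanes; x along the lanes from the open rear (x = -205 mm), roughly to the robot's left; y across, z up. Blue lane floors 10 mm above the bench, centred at y = +45 mm (box_a, nearer the robot) and -45 mm (box_b), 68 mm wide between grey rails 18 mm above the floor.
- dock_stop (a point): middle of the inner face of the dock's grey end stop, at lane floor height, dock x = +150 mm; the stop is 36 mm high. A box against it has its centre at dock x = +90 mm.
- box_a: light-wood box, 120 long x 64 wide x 56 mm high, knob on its lid; both boxes look alike. Origin: centre of its underside; x along its length towards the end stop, z up. One box, drawn at random each time, holds the die: about 0.78 kg in all; the other about 0.29 kg (each within 10 %), weight centred. It stands in the lane at dock y = +45 mm, centre at dock x -138 to -88 mm.
- box_b: light-wood box, 120 long x 64 wide x 56 mm high, knob on its lid; both boxes look alike. Origin: centre of its underside; x along its length towards the end stop, z up. One box, drawn at random each time, holds the die: about 0.78 kg in all; the other about 0.29 kg (each within 10 %), weight centred. It stands in the lane at dock y = -45 mm, centre at dock x -138 to -88 mm.
- box_a_knob (a point): top of the dark knob on box_a's lid, 44 mm behind the box's centre, 82 mm above its underside. The knob is 24 mm along the box, 20 mm across; its underside is 4 mm above the lid, where it rocks freely fore and aft, sprung upright, letting the box tip. Raised 8 mm, it tips the box 0.08 rad about its front lower edge and takes 0.57 of its weight: 4.4 N with the die, 1.6 N without.
- box_b_knob (a point): top of the dark knob on box_b's lid, 44 mm behind the box's centre, 82 mm above its underside. The knob is 24 mm along the box, 20 mm across; its underside is 4 mm above the lid, where it rocks freely fore and aft, sprung upright, letting the box tip. Raised 8 mm, it tips the box 0.08 rad about its front lower edge and takes 0.57 of its weight: 4.4 N with the die, 1.6 N without.
- pawl_a (a joint): hinge angle (rad) of the orange sprung pawl of box_a's lane: 0 = shut, reaching into the lane; a passing box swings it outwards, to about 0.25; stop at 0.55. A spring shuts it with 2 to 4 N at the tip. The bar is 65 mm long, 6 mm thick, 23 to 39 mm above the lane floor, on a pivot outside the lane at dock x = -42 mm.
- pawl_b (a joint): hinge angle (rad) of the orange sprung pawl of box_b's lane: 0 = shut, reaching into the lane; a passing box swings it outwards, to about 0.25; stop at 0.55. A spring shuts it with 2 to 4 N at the tip. The bar is 65 mm long, 6 mm thick, 23 to 39 mm above the lane floor, on a pivot outside the lane at dock x = -42 mm.
- pawl_a_tip (a point): free tip of box_a's pawl, pointing towards the end stop; when shut it lies at dock x = +18 mm and reaches 16 mm into the lane from the outer rail. It swings outwards with the pawl. The pawl snaps shut behind a box once the box's centre is beyond dock x = +79 mm.
- pawl_b_tip (a point): free tip of box_b's pawl, pointing towards the end stop; when shut it lies at dock x = +18 mm and reaches 16 mm into the lane from the outer rail. It swings outwards with the pawl. The pawl snaps shut behind a box once the box's centre is beyond dock x = +79 mm.
- reagent_bottle: bystander: amber bottle, 70 mm diameter, 150 mm tall, origin at the centre of its underside
- beaker: bystander: glass beaker, 84 mm diameter, 100 mm tall, origin at the centre of its underside
- black_case: bystander: black instrument case, 100 x 150 x 60 mm high, origin at the centre of its underside
There are look-alikes about, which are no part of the job. Leave any yellow look-alike of the box_a alone.

How it is judged:
By the outcome, as a careful person would: the job done as asked, in the order asked, and still so for the second after the job is handed in, with the robot touching nothing.
It also fails if it takes over 51 s, if anything falls off the work surface, if the arm or the gripper's body presses on something with over 40 N, if the wrist force passes 120 N, or if a joint passes its speed limit or range.

## Robot

A 6-joint arm with a two-finger parallel gripper is mounted at the origin on the work surface. World frame = base frame: x ahead of the robot, y to its left, z up, the work surface at z = 0. Lengths are in m, angles in degrees, forces in N, time in s.
With the tool pointing down it reaches from about 0.4 to 0.925 m from the base axis. Payload 3.4 kg.
Tool frame: the origin (TCP) lies on the centre line of the jaws, within the pads' length; the fingertips stand 22 mm ahead of it and the grasp point (between the pads) lies 3 mm ahead of it (env.finger_overhang is the distance from the TCP to the fingertips, in m); z points along the fingers, x is the direction in which the jaws open and shut, and the axes are right-handed (so a half turn about z gives the same grasp; the last joint's range is limited). The gripper opens to 85 mm and grips with 20 to 120 N. Pads are 22 mm wide; open, the fingers measure 114 mm over their backs; the gripper's body (76 mm by 85 mm) begins 54 mm behind the grasp point. The pads swing forward as they close: fully open they stand 13 mm farther back than shut.
Start: joints at [61.851, 17.578, 86.31, -0, 76.112, -4.211], TCP at [0.233, 0.526, 0.253] pointing down, gripper open.
Joint ranges: [-179.03, 179.03], [-60, 130.46], [8.19, 133.38], [-81.62, 261.62], [5.75, 156.47], [-153.77, 153.77]. Speed limits (degrees/s): [147.25, 147.25, 180, 180, 180, 180].

## Interface

Orientations are given as [roll, pitch, yaw] about the fixed x, y, z axes, in that order (R = Rz(yaw) Ry(pitch) Rx(roll)).
In Python, from workcell import env, vision, job, nets gives the robot as it stands.
- The arm moves only by the shell command python3 -m pendant 'ROWS' [OPENING] [FORCE]. ROWS is JSON, a list of rows, each an object with "translation": the shift along the tool's x, y, z in cm, a list of three; "rot": the turn, a rotation vector about the tool's x, y, z in rad, a list of three. In form: [{"translation": [x, y, z], "rot": [ax, ay, az]}, ...]. A call has 1 to 20 rows; each row is the pose to reach, as a shift and turn from the pose measured when the call began, along the tool's axes at that moment; what a row does not reach only later rows make up. A row lasts 1/10 s, in which the tool goes at most 50 mm and 8.59 degrees, less where a joint would pass 70% of its speed; a pose out of reach is approached as far as the arm can. A call with a gripper value outside its range is refused whole. OPENING is the opening, from 0 (shut) to 1 (fully open), set as the call begins (- or left out, the last holds). The fingers move at their own pace and stop on an object; FORCE is the grip in N (left out, the last holds). Time passes only in rows, so rows that repeat a pose let the fingers close. It gives the time, the measured TCP pose, the force and the opening at its end, in the units of the state.
- env.get_obs(): the state, without advancing time (a new reading comes with each control period).
- vision.camera(name): name is "scene" or "top" or "wrist"; returns a dict with "color" (400x640x3 uint8, blue, green, red), "camera_matrix" (3x3 intrinsics, pixels), "view" (4x4, takes a point from world to camera coordinates); the wrist camera has in their place "T_tool_cam" (4x4, takes a point from camera to tool coordinates, whose origin is the TCP and whose axes are the tool frame's). Camera axes: x right, y up, looking along -z (the intrinsics and any distortion apply to the point x, -y, -z); pixel columns grow to the right and rows downward; lengths in m; the calibration is good to about 2 mm. The wrist camera is an equidistant fisheye: a pixel r from the principal point sees the ray r / f radians off the axis. A picture is of the moment at which its call begins: read the wrist's pose just before it. There is no depth.
- job.sign_off(): hands the job in, once; it reports no verdict.
Trained networks look in a picture, given as the dict that the camera call returned (one of the last four; its "shot" number tells which), for a name from the list of things; names that differ only in an ending like _2 or _b are one class to them, and where a whole thing is asked for, a point or a joint stands for the part that bears it (a point fixed in the world has none). Each returns a list of dicts, best first, with "score" (0 to 1); they miss things now and then, are a little off and sometimes report something else, mostly with a low value. They report only what shows in the picture. A call takes as long as a camera call. They do not tell look-alikes from the thing itself.
- nets.trace(label, picture): "region" (400x640 bool, what is visible of it) and "bbox" ([centre column, centre row, width, height] in pixels, round what is visible of it).
The state is a dict: "time": time; "joints": joint angles; "joint_vel": joint speeds; "joint_torque": joint torques, N m; "position": TCP position; "ee_rot": TCP orientation; "ft_force": force on the tool from outside, world axes, zero at the start; "wrist_torque": the same for the moment, N m; "gripper_width": finger opening in m.
Only numpy, scipy, OpenCV 4.12 (cv2) and the standard library are available. Lean on these libraries where they do the work, as an engineer would, in place of code of your own. Each camera call takes 0.05 s, during which the arm holds its last target. There are 200 camera calls.

## Working session

There is one attempt and no reset: what is moved stays moved. The work goes in short steps, Python scripts to look and compute and a shell command to move; the robot and the scene stay as the last step left them, time stands still between calls to the robot, and variables do not carry over. Pictures are saved under pics/ and viewed, about 8 in all and at most 12, crops included, and the job is handed in when it is done.

```bash
ls; mkdir -p pics; python3 - <<'E'
from workcell import env, vision, nets
import cv2, numpy as np
o=env.get_obs(); print({k:np.round(v,3).tolist() for k,v in o.items()})
for n in ("scene","top"):
    p=vision.camera(n); cv2.imwrite(f"pics/{n}0.png",p["color"])
    print(n,p["camera_matrix"],p["view"],[k for k in p])
    for l in ("dock","box_a","box_a_knob","pawl_a","pawl_a_tip","dock_stop"):
        try:
            for r in nets.trace(l,p): print(l,round(r["score"],2),np.round(r["bbox"],1), r["region"].sum())
        except Exception as e: print(l,e)
E
```

```text
pics
{'time': 0.0, 'joints': [61.853, 17.624, 86.385, -0.0, 76.111, -4.211], 'joint_vel': [-0.133, 0.021, -0.115, -0.04, -0.052, 0.025], 'joint_torque': [0.001, -45.754, -25.192, 0.0, 0.013, 0.0], 'position': [0.233, 0.525, 0.252], 'ee_rot': [-179.991, 0.12, 66.063], 'ft_force': [-0.85, -0.027, 0.512], 'wrist_torque': [-0.016, -0.017, -0.009], 'gripper_width': 0.086}
scene [[504.9884406    0.         320.85013507]
 [  0.         504.9884406  201.68751288]
 [  0.           0.           1.        ]] [[ 0.80728239  0.58970733  0.02324662 -0.46541826]
 [-0.36626806  0.46974009  0.80323842  0.09874743]
 [ 0.46275571 -0.65695473  0.59520386 -1.52633161]
 [ 0.          0.          0.          1.        ]] ['color', 'camera_matrix', 'view', 'shot']
dock 0.69 [306.1 245.7 143.4 122.4] 6020
box_a 0.9 [280.1 245.6  49.1  50.5] 1627
box_a 0.79 [211.  310.8  64.8  46.1] 2547
box_a 0.72 [315.  259.8  53.   57.2] 1800
box_a 0.6 [181.9 231.1  59.1  55.9] 1891
box_a_knob 0.64 [187.8 297.1  11.8  19.3] 182
box_a_knob 0.61 [268.9 244.9   9.1  12.1] 111
pawl_a 0.55 [305.2 245.1 140.9 122.9] 5760
pawl_a 
[... 186 characters left out ...]
54850358 199.77338668]
 [  0.           0.           1.        ]] [[ 0.00369248 -0.99998672  0.00359605  0.04822203]
 [ 0.98528489  0.00425265  0.17086719 -0.5530475 ]
 [-0.17088021  0.00291221  0.98528751 -0.91769636]
 [ 0.          0.          0.          1.        ]] ['color', 'camera_matrix', 'view', 'shot']
dock 0.56 [345.2 206.2 165.8 107.3] 9625
box_a 0.96 [476.8 210.6  59.6  56.1] 1802
box_a 0.76 [427.9 313.2  59.   39.9] 1856
box_a 0.75 [380.1 213.5  57.6  36.8] 1598
box_a 0.6 [372.4 174.6  55.7  37.1] 1584
box_a_knob 0.67 [497.3 220.8  20.4  14.3] 136
pawl_a 0.47 [348.2 231.6  16.2   6.4] 41
pawl_a_tip 0.57 [348.5 235.4  26.7  11.9] 102
dock_stop 0.88 [342.9 201.6 162.8 107.1] 9961
```

```bash
python3 - <<'E'
import cv2, numpy as np
a=cv2.imread("pics/top0.png")[130:340,230:530]; b=cv2.imread("pics/scene0.png")[160:350,140:440]
a=cv2.resize(a,(800,560),interpolation=cv2.INTER_CUBIC)
cv2.imwrite("pics/top0c.png",a)
E
```

```text
(no output)
```

View pics/top0c.png

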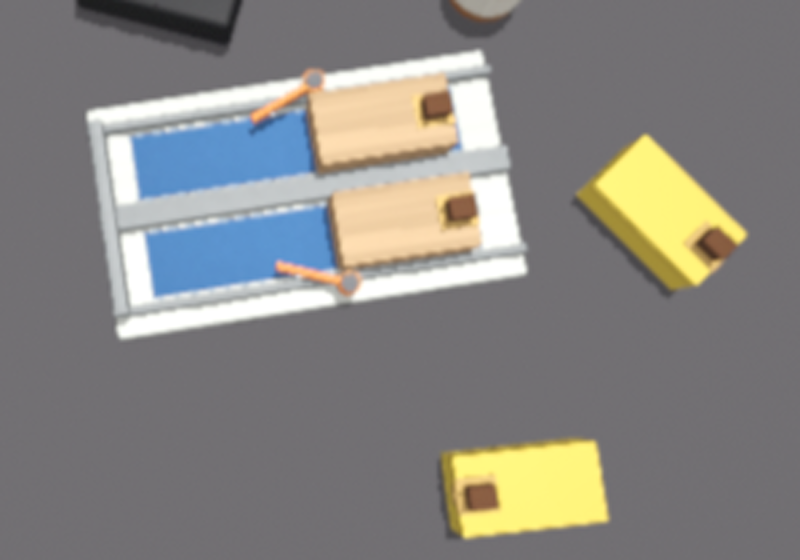

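View pics/scene0.png

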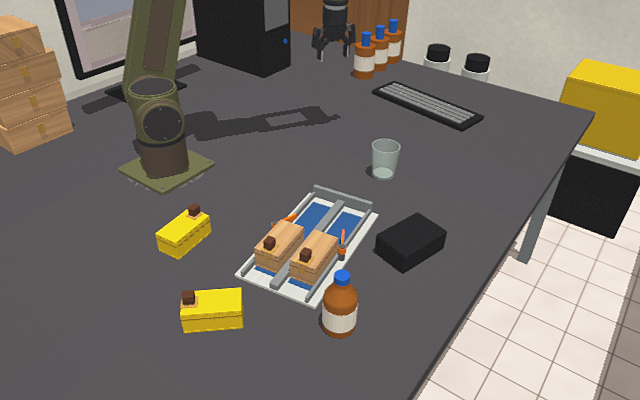

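Four box-shaped candidates show in the top image:
- Wooden box at (382,212): nearer the robot, so box_a.
- Wooden box at (374,176): box_b.
- Yellow look-alikes at (478,210) and (427,313): not part of the job.

The wooden crates at the left of the scene picture are background. Next I fit the dock pose and the knobs.

```bash
cat > h.py <<'E'
import numpy as np, cv2
from workcell import env, vision, nets
def ray(p,uv,z):
    K,V=p["camera_matrix"],p["view"]; R,t=V[:3,:3],V[:3,3]
    d=np.linalg.inv(K)@[uv[0],uv[1],1]; d=R.T@(d*[1,-1,-1]); c=-R.T@t
    return c+d*(z-c[2])/d[2]
def proj(p,X):
    q=p["view"][:3,:3]@X+p["view"][:3,3]; q=q*[1,-1,-1]; q=p["camera_matrix"]@q; return q[:2]/q[2]
E
python3 - <<'E'
from h import *
p=vision.camera("top"); s=vision.camera("scene")
f=lambda x,y:(230+(x+.5)/800*300-.5,130+(y+.5)/560*210-.5)
for n,c,z in [("knob_a",(461,206),.092),("knob_b",(436,103),.092),("piv_a",(349,281),.055),("piv_b",(313,78),.055),
 ("rearnear",(525,272),.0),("rearfar",(483,52),.0),("frontnear",(120,338),0),("frontfar",(88,112),0),
 ("stop near out",(125,313),.046),("stop far out",(92,122),.046)]:
    print(n,np.round(ray(p,f(*c),z),4))
print("knob_a scene",ray(s,(269,240),.092),"b",ray(s,(306,252),.092))
for l in ("reagent_bottle","beaker","black_case"):
    for q in (p,s):
        for r in nets.trace(l,q)[:2]:
            b=r["bbox"]; print(l,round(r["score"],2),np.round(b),ray(q,b[:2],.05),"foot",ray(q,(b[0],b[1]+b[3]/2),0))
E
```

```text
knob_a [ 0.5298 -0.1358  0.092 ]
knob_b [ 0.6179 -0.1174  0.092 ]
piv_a [ 0.4702 -0.0456  0.055 ]
piv_b [ 0.6495 -0.0162  0.055 ]
rearnear [ 0.4838 -0.2113  0.    ]
rearfar [ 0.6907 -0.1803  0.    ]
frontnear [0.423  0.1549 0.    ]
frontfar [0.6311 0.1892 0.    ]
stop near out [0.4427 0.1464 0.046 ]
stop far out [0.6109 0.1791 0.046 ]
knob_a scene [ 0.53001335 -0.13771812  0.092     ] b [ 0.62022807 -0.11863823  0.092     ]
reagent_bottle 0.7 [414. 116.  34.  43.] [ 0.75897144 -0.17865625  0.05      ] foot [ 0.72116576 -0.18883483  0.        ]
reagent_bottle 0.92 [338. 304.  38.  73.] [ 0.74143084 -0.16727029  0.05      ] foot [ 7.73119881e-01 -2.09409245e-01 -1.11022302e-16]
reagent_bottle 0.75 [307. 246. 139. 124.] [ 0.58164636 -0.06410905  0.05      ] foot [ 6.71024461e-01 -1.80399875e-01  1.11022302e-16]
beaker 0.64 [175. 206.  48.  42.] [0.53609241 0.38339296 0.05      ] foot [0.49211541 0.39753509 0.        ]
beaker 0.81 [386. 159.  31.  43.] [0.53356823 0.38860653 0.05      ] foot [0.55841687 0.35584138 0.        ]
black_case 0.64 [290. 117.  72.  60.] [0.75566834 0.12115541 0.05      ] foot [0.69600606 0.12349587 0.        ]
black_case 0.66 [408. 243.  78.  60.] [0.76418113 0.09161601 0.05      ] foot [0.79346714 0.05031291 0.        ]
```

```bash
python3 -m pendant '[{"translation":[-12,13.5,1],"rot":[0,0,0.25]},{"translation":[-24,27,2],"rot":[0,0,0.5]},{"translation":[-36,40.5,4],"rot":[0,0,0.75]},{"translation":[-48.5,54,5.2],"rot":[0,0,0.991]},{"translation":[-48.5,54,5.2],"rot":[0,0,0.991]},{"translation":[-48.5,54,5.2],"rot":[0,0,0.991]},{"translation":[-48.5,54,5.2],"rot":[0,0,0.991]},{"translation":[-48.5,54,5.2],"rot":[0,0,0.991]},{"translation":[-48.5,54,5.2],"rot":[0,0,0.991]},{"translation":[-48.5,54,5.2],"rot":[0,0,0.991]},{"translation":[-48.5,54,5.2],"rot":[0,0,0.991]},{"translation":[-48.5,54,5.2],"rot":[0,0,0.991]},{"translation":[-48.5,54,5.2],"rot":[0,0,0.991]},{"translation":[-48.5,54,5.2],"rot":[0,0,0.991]},{"translation":[-48.5,54,5.2],"rot":[0,0,0.991]},{"translation":[-48.5,54,5.2],"rot":[0,0,0.991]},{"translation":[-48.5,54,5.2],"rot":[0,0,0.991]}]' 0.6
python3 - <<'E'
from h import *
o=env.get_obs(); print(o["position"],o["ee_rot"],o["ft_force"])
p=vision.camera("wrist"); cv2.imwrite("pics/w1.png",p["color"]); print(p["camera_matrix"],p["T_tool_cam"])
for l in ("box_a_knob","box_a","pawl_a","dock"):
    for r in nets.trace(l,p): print(l,round(r["score"],2),np.round(r["bbox"],1), r["region"].sum())
E
```

```text
time: 2.8
position: [0.5298, -0.1372, 0.2009]
ee_rot: [-179.9, 0.1, 9.2]
ft_force: [-1.0, -0.3, -0.2]
gripper_width: 0.0514
[ 0.52979736 -0.13720871  0.20090638] [-1.79941251e+02  5.32570558e-02  9.18134712e+00] [-1.03009734 -0.25089106 -0.15668471]
[[309.70691629   0.         320.96636535]
 [  0.         309.70691629 203.56099802]
 [  0.           0.           1.        ]] [[ 9.99999402e-01 -7.29053696e-04  8.15664304e-04  1.99574468e-04]
 [-4.33083893e-04 -9.48487310e-01 -3.16814827e-01 -8.22581366e-02]
 [ 1.00462226e-03  3.16814284e-01 -9.48487058e-01 -1.21370934e-01]
 [ 0.00000000e+00  0.00000000e+00  0.00000000e+00  1.00000000e+00]]
box_a_knob 0.94 [ 92.7 177.   30.8  26.8] 596
box_a_knob 0.6 [322.7 207.6  26.4  34.5] 897
box_a 0.94 [420.5 149.1  84.7 142.1] 10784
box_a 0.88 [310.7 319.   93.   69.7] 4754
box_a 0.67 [118.1 208.4  82.2 113.1] 7249
box_a 0.61 [323.2 151.2  79.8 150.9] 10796
pawl_a 0.76 [452.4  64.6  32.9  75. ] 676
pawl_a 0.64 [280.9  59.3  37.8  77.8] 645
dock 0.84 [367.1 123.5 218.8 246.9] 25676
```

View pics/w1.png

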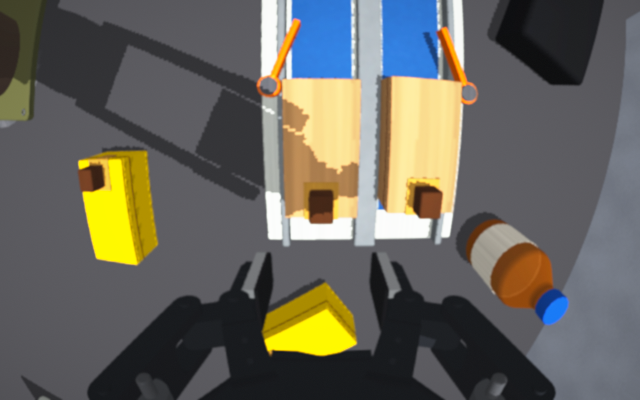

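The wrist view puts knob_a at (321,207) between the jaws, matching the top-camera estimate to about 1 mm. Knob_b is at (429,203). The yellow boxes are at (118,208) and (311,319), and I leave them alone. I'm descending and gripping now.

```bash
python3 -m pendant '[{"translation":[0,0,4.5]},{"translation":[0,0,8.5]},{"translation":[0,0,10.2]},{"translation":[0,0,10.7]},{"translation":[0,0,10.7]},{"translation":[0,0,10.7]}]' || python3 -m pendant '[{"translation":[0,0,4.5],"rot":[0,0,0]},{"translation":[0,0,8.5],"rot":[0,0,0]},{"translation":[0,0,10.2],"rot":[0,0,0]},{"translation":[0,0,10.7],"rot":[0,0,0]},{"translation":[0,0,10.7],"rot":[0,0,0]},{"translation":[0,0,10.7],"rot":[0,0,0]}]'
python3 -m pendant '[{"translation":[0,0,0],"rot":[0,0,0]},{"translation":[0,0,0],"rot":[0,0,0]},{"translation":[0,0,0],"rot":[0,0,0]},{"translation":[0,0,0],"rot":[0,0,0]},{"translation":[0,0,0],"rot":[0,0,0]},{"translation":[0,0,0],"rot":[0,0,0]},{"translation":[0,0,0],"rot":[0,0,0]},{"translation":[0,0,0],"rot":[0,0,0]}]' 0 30
```

```text
time: 3.65
position: [0.5306, -0.1354, 0.0958]
ee_rot: [179.9, -0.1, 9.4]
ft_force: [0.4, 0.1, 0.3]
gripper_width: 0.0511
time: 4.45
position: [0.5311, -0.1358, 0.0972]
ee_rot: [179.9, -0.2, 9.4]
ft_force: [-2.0, -1.0, 6.6]
gripper_width: 0.019invalid input at $[0]: expected keys translation, rot
```

Closing produced 6.6 N upward, so the fingertips swung forward onto the lid. I'll release, rise 4 mm and regrip.

```bash
python3 -m pendant '[{"translation":[0,0,0],"rot":[0,0,0]},{"translation":[0,0,-0.2],"rot":[0,0,0]},{"translation":[0,0,-0.4],"rot":[0,0,0]},{"translation":[0,0,-0.4],"rot":[0,0,0]}]' 0.5
python3 -m pendant '[{"translation":[0,0,0],"rot":[0,0,0]},{"translation":[0,0,0],"rot":[0,0,0]},{"translation":[0,0,0],"rot":[0,0,0]},{"translation":[0,0,0],"rot":[0,0,0]},{"translation":[0,0,0],"rot":[0,0,0]},{"translation":[0,0,0],"rot":[0,0,0]},{"translation":[0,0,0],"rot":[0,0,0]}]' 0 30
```

```text
time: 4.85
position: [0.5313, -0.1359, 0.1015]
ee_rot: [179.9, -0.2, 9.4]
ft_force: [0.4, 0.2, 0.2]
gripper_width: 0.0429
time: 5.55
position: [0.5312, -0.1359, 0.1016]
ee_rot: [179.9, -0.2, 9.4]
ft_force: [-1.7, 0.6, 5.1]
gripper_width: 0.0191
```

```bash
python3 -m pendant '[{"translation":[0,0,-0.2],"rot":[0,0,0]},{"translation":[0,0,-0.4],"rot":[0,0,0]},{"translation":[0,0,-0.6],"rot":[0,0,0]},{"translation":[0,0,-0.8],"rot":[0,0,0]},{"translation":[0,0,-0.8],"rot":[0,0,0]},{"translation":[0,0,-0.8],"rot":[0,0,0]},{"translation":[0,0,-0.8],"rot":[0,0,0]},{"translation":[0,0,-0.8],"rot":[0,0,0]}]'
python3 - <<'E'
from h import *
for i in range(4):
    p=vision.camera(["top","scene"][i%2]); o=env.get_obs(); print(o["position"].round(4),o["ft_force"].round(2),o["wrist_torque"].round(3),o["gripper_width"])
    if i==1: c=p["color"][190:330,200:400]
cv2.imwrite("pics/s1.png",cv2.resize(c,(800,560),interpolation=cv2.INTER_CUBIC))
E
```

```text
time: 6.35
position: [0.531, -0.1358, 0.1095]
ee_rot: [179.9, -0.2, 9.4]
ft_force: [-0.4, 1.0, -6.1]
gripper_width: 0.0193
[ 0.531  -0.1359  0.1096] [ 0.34  1.4  -5.32] [0.222 0.116 0.065] 0.01947562177987708
[ 0.531  -0.1359  0.1095] [-0.82  1.59 -5.45] [0.153 0.092 0.019] 0.019228931919900785
[ 0.531  -0.1358  0.1096] [-0.3   1.11 -5.6 ] [0.27  0.109 0.032] 0.019095404285404623
[ 0.531  -0.1359  0.1096] [-0.63  1.5  -4.51] [0.177 0.048 0.07 ] 0.018856652597862483
```

View pics/s1.png

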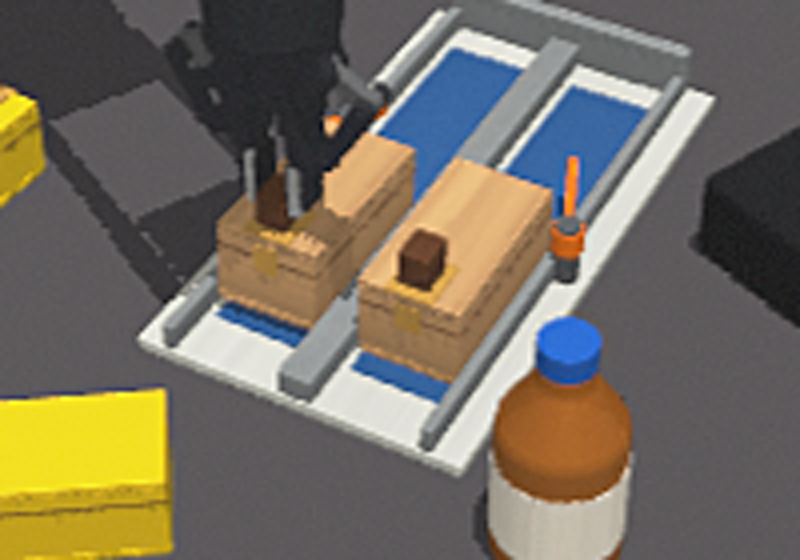

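Raised 8 mm, the knob reads about −5.2 N. That is close to the 4.4 N expected with the die and far from 1.6 N, and the picture shows the box's rear lifted freely. So box_a holds the die. I'm setting it down.

```bash
python3 -m pendant '[{"translation":[0,0,0.2],"rot":[0,0,0]},{"translation":[0,0,0.4],"rot":[0,0,0]},{"translation":[0,0,0.6],"rot":[0,0,0]},{"translation":[0,0,0.75],"rot":[0,0,0]},{"translation":[0,0,0.75],"rot":[0,0,0]},{"translation":[0,0,0.75],"rot":[0,0,0]},{"translation":[0,0,0.75],"rot":[0,0,0]},{"translation":[0,0,0.75],"rot":[0,0,0]}]'
```

```text
time: 7.35
position: [0.5314, -0.1359, 0.1023]
ee_rot: [179.9, -0.3, 9.4]
ft_force: [1.0, -2.2, -2.8]
gripper_width: 0.0191
```

```bash
python3 -m pendant '[{"translation":[0,0,0.05],"rot":[0,0,0]},{"translation":[0,0,0.05],"rot":[0,0,0]},{"translation":[0,0,0.05],"rot":[0,0,0]},{"translation":[0,0,0.05],"rot":[0,0,0]},{"translation":[0,0,0.05],"rot":[0,0,0]}]' 0.4
python3 -m pendant '[{"translation":[0,0,0],"rot":[0,0,0]},{"translation":[0,0,0],"rot":[0,0,0]},{"translation":[0,0,0],"rot":[0,0,0]},{"translation":[0,0,0],"rot":[0,0,0]},{"translation":[0,0,0],"rot":[0,0,0]},{"translation":[0,0,0],"rot":[0,0,0]}]' 0 30
python3 -m pendant '[{"translation":[0,-0.5,0],"rot":[0,0,0]},{"translation":[0,-1.3,0],"rot":[0,0,0]},{"translation":[0,-2.1,0],"rot":[0,0,0]},{"translation":[0,-2.9,0],"rot":[0,0,0]},{"translation":[0,-3.7,0],"rot":[0,0,0]},{"translation":[0,-4.5,0],"rot":[0,0,0]},{"translation":[0,-5,0],"rot":[0,0,0]},{"translation":[0,-5,0],"rot":[0,0,0]}]'
```

```text
time: 7.85
position: [0.5314, -0.1358, 0.1018]
ee_rot: [179.9, -0.3, 9.4]
ft_force: [-0.4, 0.2, 0.0]
gripper_width: 0.0345
time: 8.45
position: [0.5314, -0.1357, 0.102]
ee_rot: [179.9, -0.3, 9.4]
ft_force: [-1.2, 1.4, 4.0]
gripper_width: 0.0191
time: 9.25
position: [0.5237, -0.0862, 0.102]
ee_rot: [179.8, -0.3, 9.5]
ft_force: [0.7, -4.3, 0.0]
gripper_width: 0.0189
```

```bash
python3 -m pendant '[{"translation":[0,-0.5,0],"rot":[0,0,0]},{"translation":[0,-1.3,0],"rot":[0,0,0]},{"translation":[0,-2.1,0],"rot":[0,0,0]},{"translation":[0,-2.9,0],"rot":[0,0,0]},{"translation":[0,-3.7,0],"rot":[0,0,0]},{"translation":[0,-4.5,0],"rot":[0,0,0]},{"translation":[0,-5.3,0],"rot":[0,0,0]},{"translation":[0,-6.1,0],"rot":[0,0,0]},{"translation":[0,-6.9,0],"rot":[0,0,0]},{"translation":[0,-7.7,0],"rot":[0,0,0]},{"translation":[0,-8.5,0],"rot":[0,0,0]},{"translation":[0,-9.3,0],"rot":[0,0,0]},{"translation":[0,-10.1,0],"rot":[0,0,0]},{"translation":[0,-10.9,0],"rot":[0,0,0]},{"translation":[0,-11.7,0],"rot":[0,0,0]},{"translation":[0,-11.7,0],"rot":[0,0,0]},{"translation":[0,-11.7,0],"rot":[0,0,0]}]'
python3 - <<'E'
from h import *
p=vision.camera("scene"); o=env.get_obs(); print(o["position"],o["ft_force"])
w=vision.camera("wrist")
a=cv2.resize(p["color"][160:320,240:400],(500,500),interpolation=cv2.INTER_CUBIC)
b=cv2.resize(w["color"][0:260,190:490],(300,260))
c=np.zeros((500,800,3),np.uint8); c[:,:500]=a; c[:260,500:]=b; cv2.imwrite("pics/s2.png",c)
E
```

```text
time: 10.95
position: [0.5046, 0.0296, 0.1019]
ee_rot: [179.8, -0.4, 9.5]
ft_force: [2.5, -3.1, 5.9]
gripper_width: 0.0195
[0.50458897 0.02959872 0.10194321] [ 0.06123545 -1.46213335  5.07574868]
```

View pics/s2.png

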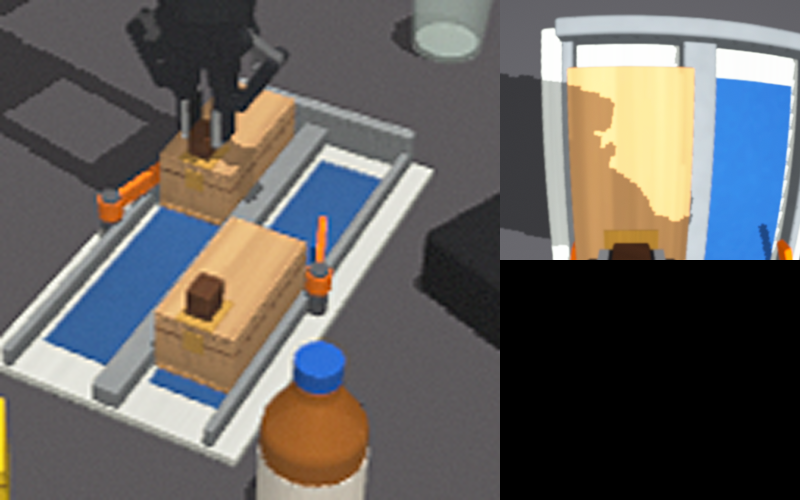

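```bash
python3 -m pendant '[{"translation":[0,-0.2,0],"rot":[0,0,0]},{"translation":[0,-0.4,0],"rot":[0,0,0]},{"translation":[0,-0.6,0],"rot":[0,0,0]},{"translation":[0,-0.8,0],"rot":[0,0,0]},{"translation":[0,-1.0,0],"rot":[0,0,0]},{"translation":[0,-1.2,0],"rot":[0,0,0]},{"translation":[0,-1.3,0],"rot":[0,0,0]},{"translation":[0,-1.3,0],"rot":[0,0,0]},{"translation":[0,-1.3,0],"rot":[0,0,0]}]'
python3 - <<'E'
from h import *
p=vision.camera("scene"); o=env.get_obs(); print(o["position"],o["ft_force"])
w=vision.camera("wrist")
a=cv2.resize(p["color"][160:320,240:400],(500,500),interpolation=cv2.INTER_CUBIC)
b=cv2.resize(w["color"][0:260,190:490],(300,260))
c=np.zeros((500,800,3),np.uint8); c[:,:500]=a; c[:260,500:]=b; cv2.imwrite("pics/s3.png",c)
E
```

```text
time: 11.95
position: [0.5027, 0.0411, 0.1019]
ee_rot: [179.7, -0.4, 9.5]
ft_force: [1.3, -7.7, 2.8]
gripper_width: 0.0187
[0.50270838 0.04110724 0.10197786] [ 0.867175   -8.93106964  3.58321782]
```

View pics/s3.png

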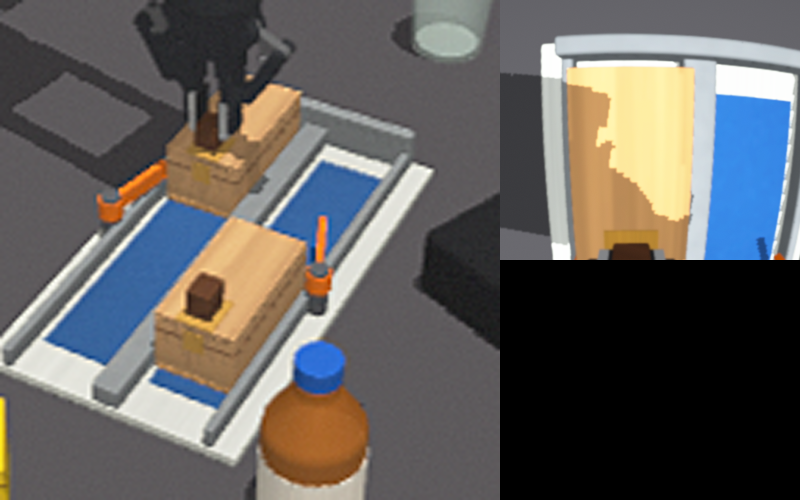

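```bash
python3 -m pendant '[{"translation":[0,-0.2,0],"rot":[0,0,0]},{"translation":[0,-0.4,0],"rot":[0,0,0]},{"translation":[0,-0.6,0],"rot":[0,0,0]},{"translation":[0,-0.6,0],"rot":[0,0,0]},{"translation":[0,-0.6,0],"rot":[0,0,0]}]'
python3 - <<'E'
from h import *
p=vision.camera("scene"); o=env.get_obs(); print(o["position"],o["ft_force"])
w=vision.camera("wrist")
a=cv2.resize(p["color"][180:260,260:340],(500,500),interpolation=cv2.INTER_CUBIC)
b=cv2.resize(w["color"][0:260,190:490],(300,260))
c=np.zeros((500,800,3),np.uint8); c[:,:500]=a; c[:260,500:]=b; cv2.imwrite("pics/s4.png",c)
E
```

```text
time: 12.55
position: [0.5017, 0.0466, 0.1019]
ee_rot: [179.7, -0.4, 9.5]
ft_force: [0.7, -4.8, 4.2]
gripper_width: 0.0191
[0.50171603 0.0465608  0.10194582] [ 2.38538266 -5.29571323  2.88328881]
```

View pics/s4.png

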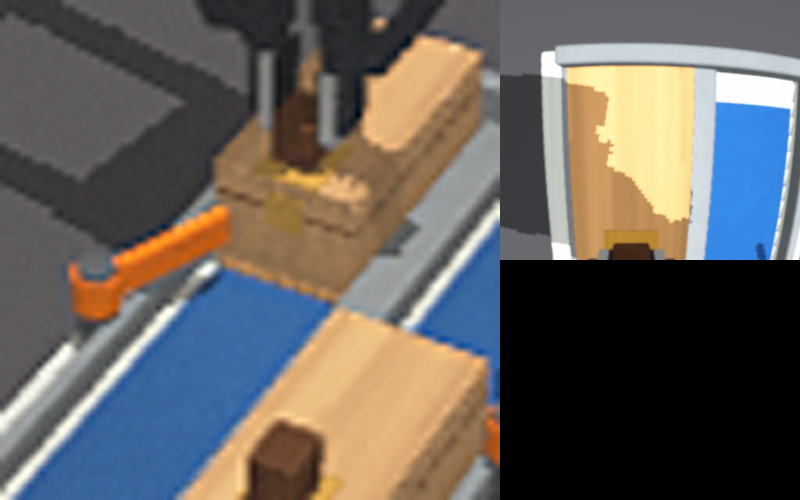

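```bash
python3 - <<'E'
from h import *
p=vision.camera("scene"); o=env.get_obs(); print(o["ft_force"])
th=np.radians(99.3); R=np.array([[np.cos(th),-np.sin(th)],[np.sin(th),np.cos(th)]])
def W(x,y,z): return np.r_[R@[x,y]+[.5539,.0078],z]
g=lambda X:((proj(p,X)-[260,180])*6.25).round()
for n,X in [("pivot",W(-.042,.087,.041)),("tip shut",W(.018,.063,.041)),("tip open",W(.018,.078,.041)),("rear near top, c=.09",W(.03,.077,.066)),("rear far top",W(.03,.013,.066)),("rear near top c=.085",W(.025,.077,.066)),("rear far bottom c.09",W(.03,.013,.01)),("c.08",W(.02,.013,.01))]: print(n,g(X))
im=p["color"].astype(int); m=(im[...,2]>170)&(im[...,0]<90)&(im[...,1]<150)&(im[...,1]>50)
ys,xs=np.nonzero(m[180:260,260:300]); print(np.c_[xs,ys][np.argsort(xs)][-6:]*6.25)
E
```

```text
[ 1.31121096 -5.10994526  2.95961272]
pivot [105. 299.]
tip shut [231. 234.]
tip open [199. 223.]
rear near top, c=.09 [215. 160.]
rear far top [355. 206.]
rear near top c=.085 [209. 166.]
rear far bottom c.09 [352. 313.]
c.08 [341. 327.]
[[237.5  262.5 ]
 [237.5  493.75]
 [243.75 268.75]
 [243.75 456.25]
 [243.75 468.75]
 [243.75 475.  ]]
```

The pawl tip shows at about (228,230) in the crop. The shut pose projects to (231,234) and the open pose to (199,223), so the pawl is shut. The box's rear edge fits a centre near +90 mm. I'm releasing and retreating upward.

```bash
python3 -m pendant '[{"translation":[0,0,0],"rot":[0,0,0]},{"translation":[0,0,0],"rot":[0,0,0]},{"translation":[0,0,0],"rot":[0,0,0]},{"translation":[0,0,0],"rot":[0,0,0]},{"translation":[0,0,-0.5],"rot":[0,0,0]},{"translation":[0,0,-2],"rot":[0,0,0]},{"translation":[0,0,-5],"rot":[0,0,0]},{"translation":[0,0,-9],"rot":[0,0,0]},{"translation":[0,0,-13],"rot":[0,0,0]},{"translation":[0,2,-15],"rot":[0,0,0]},{"translation":[0,4,-15],"rot":[0,0,0]},{"translation":[0,4,-15],"rot":[0,0,0]},{"translation":[0,4,-15],"rot":[0,0,0]}]' 0.5
python3 - <<'E'
from h import *
p=vision.camera("scene"); w=vision.camera("wrist"); print(env.get_obs()["ft_force"])
a=cv2.resize(p["color"][170:330,240:400],(480,480),interpolation=cv2.INTER_CUBIC)
b=cv2.resize(w["color"][0:300,190:490],(320,320))
c=np.zeros((480,800,3),np.uint8); c[:,:480]=a; c[:320,480:]=b; cv2.imwrite("pics/s5.png",c)
E
```

```text
time: 14.0
position: [0.5067, 0.008, 0.2521]
ee_rot: [179.7, -0.3, 9.4]
ft_force: [-0.1, -1.0, 1.0]
gripper_width: 0.0429
[-0.5913797  -0.30738303  0.13819587]
```

View pics/s5.png

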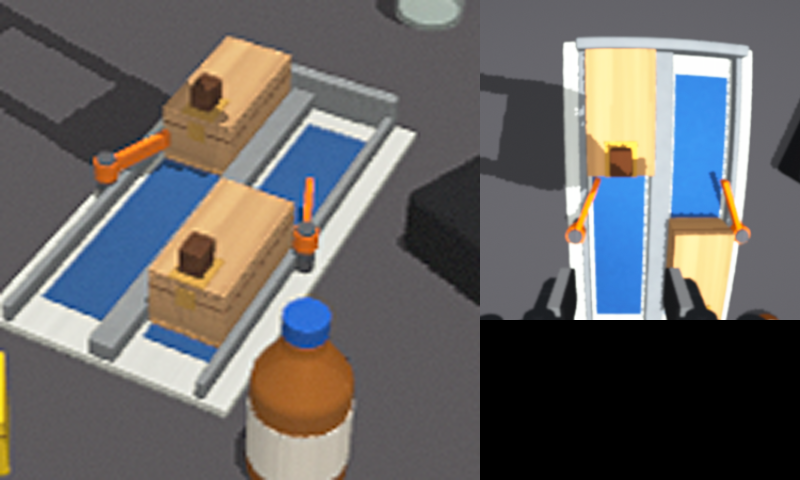

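The wrist view shows pawl_a reaching into the lane behind box_a, at the same angle as the untouched pawl_b. Box_a is at the end stop and box_b is flat in front of its pawl.

```bash
python3 -c "
from workcell import job; print(job.sign_off())"
```

```text
the job is handed in; nothing more can be done
None
```

I found that box_a holds the die, pushed it to the end stop with its pawl shut behind it, and handed the job in at about 14 s.

- **Weighing:** With box_a's knob raised 8 mm, the wrist read about 5.2 N. That is a little above the 4.4 N expected with the die (at most about 4.8 N) but far from the 1.6 N of an empty box. I set box_a down, released it, gripped it again and pushed it. I did not weigh box_b.
- **Final position:** In the last pictures box_a is against or nearly against the end stop, with its centre at about +90 mm by my estimate. The stop force never rose sharply, so I did not feel firm contact.
- **Pawl:** The tip of pawl_a matches its projected shut position, and the pawl sits at the same angle as the untouched pawl_b.
- **Other objects:** Box_b was not touched and lies flat in front of its own pawl. The arm stayed clear of the bottle, beaker, black case and yellow boxes. At hand-in the arm was clear, with the force reading near zero.
- **Hiccup:** The first grip pressed with 6.6 N, which I took to be the fingertips on the lid, so I regripped 4 mm higher. The regrip still read 5.1 N until the lift.

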